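Tip the mosaic pieces into the basket and hold it in the UV curing box

TASK

The freshly varnished mosaic pieces need curing: lift the orange handle of the blue tray so that all five slide into the basket, and let the tray back down level. Then take the basket by its red bar, lower it upright through the yellow-edged slot in the top of the UV box, and finish while still holding it there: the box part of the basket wholly inside, below the top of the UV box, and hanging free of its floor and not pressed against its sides. Leave the jars, tins, bottle and brush pot where they are.

Things in the scene. Friction and masses are not known exactly. Their poses are not given: they have to be found in the camera images.
- stand: Fixed stand of the tipping tray: base plate 130 x 150 x 10 mm, two grey hinge posts, a rest post. Origin on the table straight below the middle of the tray's lip. Its y axis (level) points the way the tray pours, from the handle over the lip to the basket; x runs along the hinge. On the left of the table; yaw varies by up to 0.3.
- tray_lip (a point): Middle of the tray's pouring lip, which is also its hinge axis (66 mm above the table, along the stand's x axis). Fixed: the lip stays here while the tray tips.
- tray_handle (a point): Centre of the orange handle: round bar 10 mm thick, 76 long, parallel to the hinge, 190 mm behind the lip (stand's -y) and 10 mm above hinge height when level; moves with the tray. 38 mm free between bar and tray's back wall, free below to the table; two 8 mm rods join it to the tray 29 mm either side of its middle, so grip the middle.
- tray (a joint): Tilt of the blue tray (rad): 0 level on its rest, grows as the handle is lifted, stop at 1.0; swings freely, falls back when let go. Tray 76 mm wide, 146 long, walls 20 high at sides and back, open at the lip; 0.16 kg. Pieces slide at about 0.45 to 0.65. The handle moves on a circle about the hinge, up and towards the lip; the round bar can turn between the pads of an upright gripper.
- basket_mid (a point): Loose basket, half-way up (70 mm above its underside). Open aluminium box 100 (x) x 44 (y) x 55 mm high, walls 3 mm; posts at both ends carry a red flat grip bar 98 mm long along x, 10 wide (y), 16 high, its middle 62 mm above this point. z up. 0.16 kg (varies by a quarter). Begins on the table 25 to 28 mm beyond the tray's lip, long side along the lip.
- basket: The same basket; origin at the centre of its underside, same axes.
- uvbox: Fixed UV curing box on the right: white, 200 (x) x 140 (y) x 130 mm high, grey top 8 mm thick, amber window on its far face. Origin at the centre of its underside. Its black inner floor is 6 mm above the table. A button and a knob (22 mm, up to 8 mm high) sit on the top near the corners on the robot's side. Yaw varies by up to 0.35.
- uv_slot (a point): Centre of the slot in the top of the UV box, at the height of the top face (130 mm above the table). The slot goes straight down, is 104 mm long along the box's x and 48 mm wide along its y (2 mm more than the basket on every side), outlined in yellow; below the 8 mm top the space is open.
- chip0_mid (a point): Centre of the deep blue mosaic piece, 20 x 20 x 11 mm, 12 g, loose on the tray.
- chip1_mid (a point): Centre of the gold mosaic piece, 20 x 20 x 11 mm, 12 g, loose on the tray.
- chip2_mid (a point): Centre of the turquoise mosaic piece, 20 x 20 x 11 mm, 12 g, loose on the tray.
- chip3_mid (a point): Centre of the crimson mosaic piece, 20 x 20 x 11 mm, 12 g, loose on the tray.
- chip4_mid (a point): Centre of the ivory mosaic piece, 20 x 20 x 11 mm, 12 g, loose on the tray.
- brush_pot: Bystander: grey-brown stoneware pot of brushes, 84 mm wide, about 200 mm tall with the brushes; origin at the centre of its underside.
- pink_bottle: Bystander: pink bottle with white cap, 60 mm wide, 115 mm tall; origin at the centre of its underside.
- varnish_jar: Bystander: amber jar with black cap, 60 mm wide, 60 mm tall; origin at the centre of its underside.
- glass_jar: Bystander: clear jar with steel cap, 56 mm wide, 55 mm tall; origin at the centre of its underside.
- black_tin: Bystander: flat round black tin with a gold disc, 64 mm wide, 16 mm tall; origin at the centre of its underside.
- orange_tin: Bystander: round orange tin, 52 mm wide, 22 mm tall; origin at the centre of its underside.
- medal_tin: Bystander: flat round black tin with a blue disc, 68 mm wide, 14 mm tall; origin at the centre of its underside.

How it is judged:
On the way, in this order (a step that is already met when the one before it is completed fails the run):
1. the tray is tipped by its handle (beyond 0.3 rad) (value of joint tray above 0.3 rad), for 0.05 s.
2. all five pieces lie in the basket, which still stands on the table (x of chip0_mid in the frame of basket_mid between -0.047 and 0.047 m and y of chip0_mid in the frame of basket_mid between -0.02 and 0.02 m and z of chip0_mid in the frame of basket_mid between -0.072 and -0.013 m and x of chip1_mid in the frame of basket_mid between -0.047 and 0.047 m and y of chip1_mid in the frame of basket_mid between -0.02 and 0.02 m and z of chip1_mid in the frame of basket_mid between -0.072 and -0.013 m and x of chip2_mid in the frame of basket_mid between -0.047 and 0.047 m and y of chip2_mid in the frame of basket_mid between -0.02 and 0.02 m and z of chip2_mid in the frame of basket_mid between -0.072 and -0.013 m and x of chip3_mid in the frame of basket_mid between -0.047 and 0.047 m and y of chip3_mid in the frame of basket_mid between -0.02 and 0.02 m and z of chip3_mid in the frame of basket_mid between -0.072 and -0.013 m and x of chip4_mid in the frame of basket_mid between -0.047 and 0.047 m and y of chip4_mid in the frame of basket_mid between -0.02 and 0.02 m and z of chip4_mid in the frame of basket_mid between -0.072 and -0.013 m and height (world z) of basket below 0.01 m), for 0.2 s.
3. the basket is inside the slot, upright, with the pieces in it (x of basket_mid in the frame of uv_slot between -0.008 and 0.008 m and y of basket_mid in the frame of uv_slot between -0.008 and 0.008 m and z of basket_mid in the frame of uv_slot between -0.051 and 0.007 m and angle between basket_mid's own z axis and vertical below 0.12 rad and x of chip0_mid in the frame of basket_mid between -0.047 and 0.047 m and y of chip0_mid in the frame of basket_mid between -0.02 and 0.02 m and z of chip0_mid in the frame of basket_mid between -0.072 and -0.013 m and x of chip1_mid in the frame of basket_mid between -0.047 and 0.047 m and y of chip1_mid in the frame of basket_mid between -0.02 and 0.02 m and z of chip1_mid in the frame of basket_mid between -0.072 and -0.013 m and x of chip2_mid in the frame of basket_mid between -0.047 and 0.047 m and y of chip2_mid in the frame of basket_mid between -0.02 and 0.02 m and z of chip2_mid in the frame of basket_mid between -0.072 and -0.013 m and x of chip3_mid in the frame of basket_mid between -0.047 and 0.047 m and y of chip3_mid in the frame of basket_mid between -0.02 and 0.02 m and z of chip3_mid in the frame of basket_mid between -0.072 and -0.013 m and x of chip4_mid in the frame of basket_mid between -0.047 and 0.047 m and y of chip4_mid in the frame of basket_mid between -0.02 and 0.02 m and z of chip4_mid in the frame of basket_mid between -0.072 and -0.013 m), for 0.2 s.
At the end, for the whole second after the job is handed in: Basket gripped (over 1.5 N), at rest, upright within 0.12 rad, within 8 mm of the slot's axis, its underside 9 to 67 mm above the table (rim below the box's top), under 10 N on the UV box; all five pieces in it below its rim; tray below 0.1 rad (all of step 3 and value of joint tray below 0.1 rad and contact force between the fingers and basket above 1.5 N and contact force between basket and uvbox below 10 N and linear speed of basket below 0.03 m/s); the arm keeps its last pose, push and grip.
It fails at once if a jar, tin, bottle or the brush pot is moved by more than 25 mm (distance of any of brush_pot, pink_bottle, varnish_jar, glass_jar, black_tin, orange_tin, medal_tin from where it was at the start of the episode above 0.025 m).
It also fails if it takes over 67 s, if anything falls off the work surface, if the arm or the gripper's body presses on something with over 40 N, if the wrist force passes 120 N, or if a joint passes its speed limit or range.

ROBOT

A 7-joint arm with a two-finger parallel gripper is mounted at the origin on the work surface. World frame = base frame: x ahead of the robot, y to its left, z up, the work surface at z = 0. Lengths are in m, angles in rad, forces in N, time in s.
With the tool pointing down it reaches from about 0.425 to 0.825 m from the base axis. Payload 3.6 kg.
Tool frame: the origin (TCP) lies where the fingers leave the gripper's body, on its centre line; the fingertips stand 73 mm ahead of it and the grasp point (between the pads) lies 54 mm ahead of it; z points along the fingers, y is the line along which they close (so a half turn about z gives the same grasp; the last joint's range is limited). The gripper opens to 85 mm and grips with 20 to 120 N. Pads are 22 mm wide; open, the fingers measure 114 mm over their backs; the gripper's body (76 mm by 85 mm) begins 54 mm behind the grasp point. The pads swing forward as they close: fully open they stand 13 mm farther back than shut.
Start: joints at [-1.325, 0.615, -0.013, 1.423, 0.008, 1.103, -0.04], TCP at [0.175, 0.626, 0.304] pointing down, gripper open.
Joint ranges: [-3.12, 3.12], [-0.3, 2.06], [-1.34, 1.32], [0.26, 2.42], [-1.36, 4.5], [0.01, 1.98], [-2.84, 2.84]. Speed limits (rad/s): [2.79, 2.79, 3.14, 3.14, 3.14, 3.14, 3.14].

INTERFACE

Orientations are given as a rotation vector (axis times angle).
In Python, from workcell import r, camera, camera_params, ticket gives the robot as it stands. The module is installed in compiled form; this text tells all that it offers.
- The arm moves only by the tool arm_command, never from a script. Its argument "moves" is a list of rows, each an object with "translation": the shift along the tool's x, y, z as a fraction of full scale, a list of three; "dr": the turn, a rotation vector about the tool's x, y, z as a fraction of full scale, a list of three. In form: [{"translation": [dx, dy, dz], "dr": [wx, wy, wz]}, ...]. A call has 1 to 8 rows; each row is the pose to reach, as a shift and turn from the pose commanded when the call began, along the tool's axes at that moment; what a row does not reach only later rows make up. Full scale, the value 1, is 250 mm for a shift and 60 degrees for a turn. A row lasts 1/8 s, in which the tool goes at most 62.5 mm and 10.7 degrees, less where a joint would pass 70% of its speed; a pose out of reach is approached as far as the arm can. A call with a number of a shift or a turn outside -1 to 1 is refused whole. A call with a gripper value outside its range is refused whole. "jaw" is the closure, from 0 (fully open) to 1 (shut), set as the call begins (left out, the last holds). The fingers move at their own pace and stop on an object; "newtons" is the grip in N (left out, the last holds). Time passes only in rows, so rows that repeat a pose let the fingers close. It gives the time, the measured TCP pose, the force and the opening at its end, in the units of the state.
- r.read_state(): the state, without advancing time (a new reading comes with each control period).
- camera(name): name is "side" or "top"; returns the picture (420x560x3 uint8, blue, green, red); there is no depth.
- camera_params(name): a dict with "fov_y" (degrees; the focal length in pixels is half the picture's height over the tangent of half this angle, whatever the lens; pixels are square), "cx", "cy" (the principal point, pixels), "R" (3x3) and "t" (3): a world point X has camera coordinates R X + t. Camera axes: x right, y down, z forward; pixel columns grow to the right and rows downward; lengths in m; the calibration is good to about 2 mm. A picture is of the moment at which its call begins. camera_params takes no time and is no camera call.
- ticket.finish_job(): hands the job in, once; it reports no verdict.
The state is a dict: "t": time; "qpos": joint angles; "qd": joint speeds; "effort": joint torques, N m; "position": TCP position; "tcp_rot": TCP orientation; "contact_force": force on the tool from outside, world axes, zero at the start; "ft_torque": the same for the moment, N m; "grip_width": opening from 0.0 (shut) to 1.0 (fully open).
Only numpy, scipy, OpenCV 4.12 (cv2) and the standard library are available. Lean on these libraries where they do the work, as an engineer would, in place of code of your own. Each camera call takes 0.05 s, during which the arm holds its last target. There are 200 camera calls.

## Working session

There is one attempt and no reset: what is moved stays moved. The work goes in short steps, Python scripts to look and compute and a tool call to move; the robot and the scene stay as the last step left them, time stands still between calls to the robot, and variables do not carry over. Pictures are saved under pics/ and viewed, on a budget of 10 in all, crops included, one or two more only if the job needs it, and the job is handed in when it is done.

Besides the shell and the picture viewer there is one more tool, called after "Call:" as name([rows], argument=value, ...), one row to a line, values as JSON. arm_command: Moves the arm, as the interface text tells. Its arguments: {"type":"object","properties":{"moves":{"type":"array"},"jaw":{"type":"number"},"newtons":{"type":"number"}},"required":["moves"]}

```bash
mkdir -p pics
python3 - <<'E'
from workcell import r,camera,camera_params
import cv2
for n in("top","side"):
    cv2.imwrite(f"pics/{n}0.png",cv2.resize(camera(n),None,fx=1.42,fy=1.42,interpolation=cv2.INTER_CUBIC))
    print(n,camera_params(n))
s=r.read_state();print({k:s[k] for k in("t","position","tcp_rot","grip_width","contact_force")})
E
```

```text
top {'fov_y': 54.98702948258876, 'cx': 275.57078784993104, 'cy': 209.87345555037123, 'R': array([[ 0.00560821, -0.99997954, -0.00307717],
       [-0.97247344, -0.00473705, -0.23296559],
       [ 0.23294624,  0.00429898, -0.97248011]]), 't': array([-0.0259974 ,  0.61618118,  1.12488485])}
side {'fov_y': 49.7984448821401, 'cx': 274.8287090168866, 'cy': 215.75578790314006, 'R': array([[-9.68656033e-01, -2.48405378e-01, -5.08505357e-04],
       [-1.48530523e-01,  5.80832728e-01, -8.00357436e-01],
       [ 1.99108448e-01, -7.75195530e-01, -5.99522907e-01]]), 't': array([0.594843  , 0.16688478, 1.44040172])}
{'t': 0.1, 'position': array([0.17496331, 0.62546621, 0.30285156]), 'tcp_rot': array([-0.42698971, -3.11212961,  0.00364285]), 'grip_width': 1.0009887726327746, 'contact_force': array([0.14018555, 0.26765711, 0.71667508])}
```

View pics/top0.png

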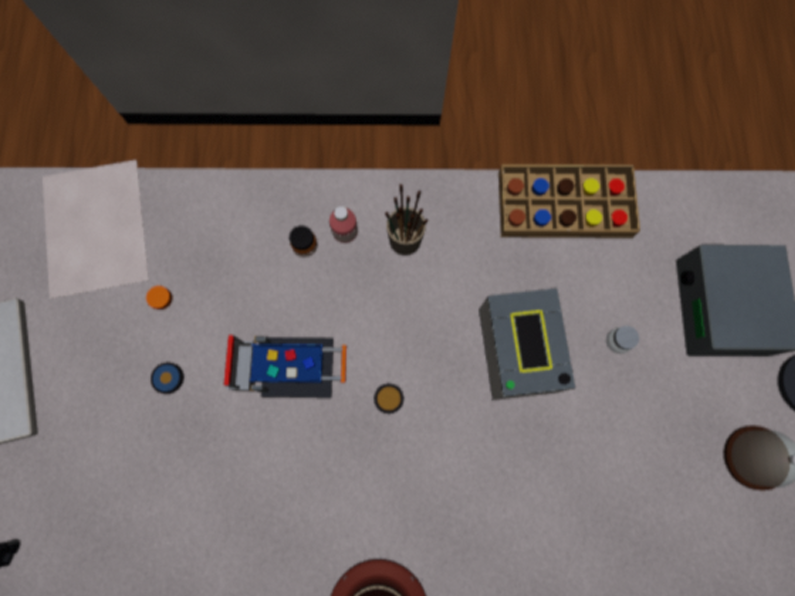

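View pics/side0.png

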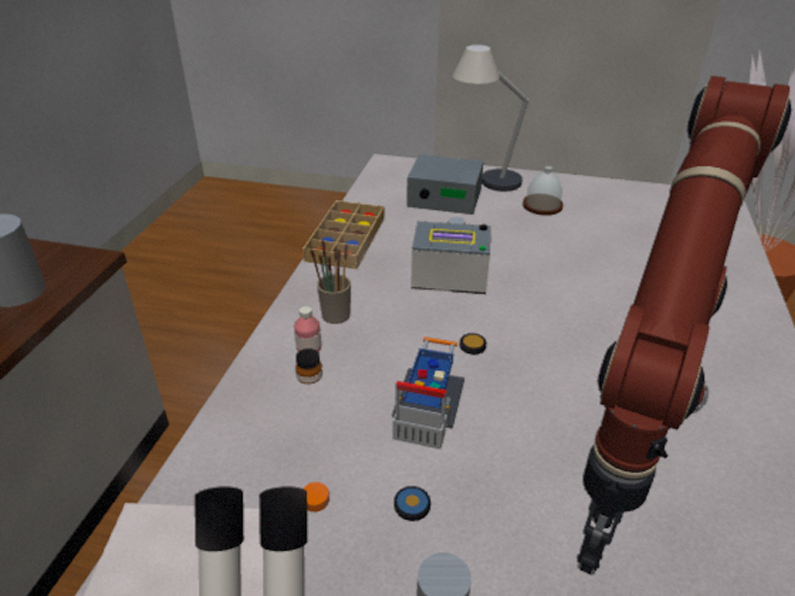

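Run:
```python
from workcell import camera
import cv2,numpy as np
T=camera("top");S=camera("side")
f=lambda I,x,y:cv2.resize(I[y:y+75,x:x+100],(400,300),interpolation=cv2.INTER_CUBIC)
cv2.imwrite("pics/c1.png",np.vstack([np.hstack([f(T,153,220),f(T,330,206)]),np.hstack([f(S,260,240),f(S,270,145)])]))
```

```text
(no output)
```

View pics/c1.png

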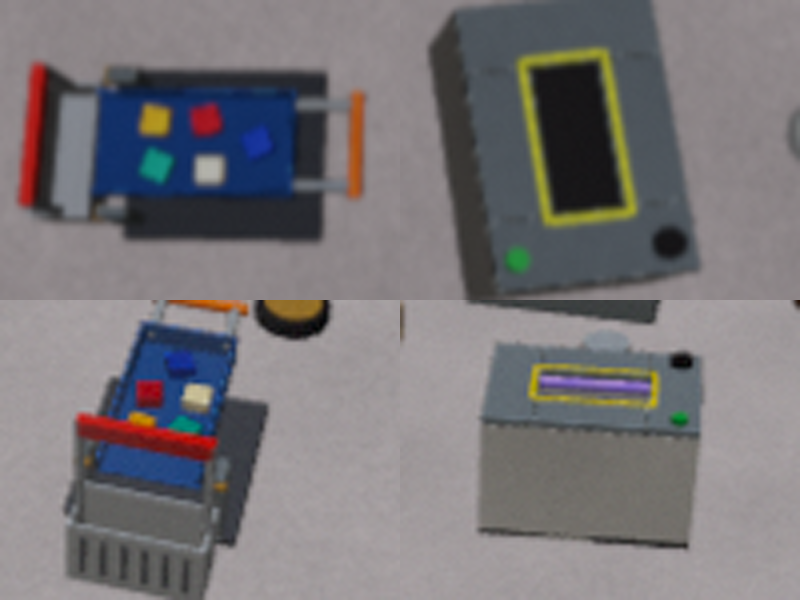

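```bash
cat > h.py <<'E'
import numpy as np
from workcell import r,camera,camera_params
def ray(n,u,v):
    p=camera_params(n);f=210/np.tan(np.radians(p["fov_y"])/2)
    d=p["R"].T@np.array([(u-p["cx"])/f,(v-p["cy"])/f,1]);return -p["R"].T@p["t"],d
def px(n,u,v,z):
    c,d=ray(n,u,v);return c+d*(z-c[2])/d[2]
def proj(n,X):
    p=camera_params(n);f=210/np.tan(np.radians(p["fov_y"])/2);c=p["R"]@X+p["t"]
    return np.array([p["cx"],p["cy"]])+f*c[:2]/c[2]
E
python3 - <<'E'
from h import *
np.set_printoptions(precision=4,suppress=True)
T=lambda x,y,z:px("top",153+x/4-.375,220+y/4-.375,z)
B=lambda x,y,z:px("top",330+(x-400)/4-.375,206+y/4-.375,z)
S=lambda x,y,z:px("side",260+x/4-.375,240+(y-300)/4-.375,z)
SB=lambda x,y,z:px("side",270+(x-400)/4-.375,145+(y-300)/4-.375,z)
def pr(n,a,b): d=b-a;print(n,a,b,"mid",(a+b)/2,"len",np.linalg.norm(d),"ang",np.arctan2(d[1],d[0]))
pr("handle top",T(358,93,.076),T(355,196,.076))
pr("bar top",T(39,66,.14),T(27,204,.14))
pr("bar side",S(79,416,.14),S(216,439,.14))
pr("plate near/far right",T(327,72,.01),T(323,240,.01))
pr("trayback",T(295,90,.08),T(294,194,.08))
pr("lip",T(97,90,.07),T(94,193,.07))
pr("side handle",S(165,300,.08),S(247,311,.08))
for q in (B,SB):
    c=[(520,57),(606,48),(636,214),(547,225)] if q is B else [(657,372),(655,406),(531,398),(533,366)]
    c=[q(*k,.13) for k in c]; print("slot",np.mean(c,0)); pr("a",c[0],c[1]);pr("b",c[1],c[2]);pr("c",c[3],c[2]);pr("d",c[0],c[3])
c=[B(452,12,.13),B(698,268,.13),B(498,295,.13)]
pr("boxdiag",c[0],c[1]);pr("robotside",c[2],c[1]);pr("left",c[0],c[2])
E
```

```text
handle top [0.5165 0.0738 0.076 ] [0.4422 0.0741 0.076 ] mid [0.4794 0.0739 0.076 ] len 0.07429269369658026 ang 3.1376284854017493
bar top [0.5243 0.2885 0.14  ] [0.4299 0.2899 0.14  ] mid [0.4771 0.2892 0.14  ] len 0.09438911257397299 ang 3.1266561074073502
bar side [0.527  0.2893 0.14  ] [0.4322 0.2881 0.14  ] mid [0.4796 0.2887 0.14  ] len 0.09480355978831287 ang -3.1291729880449353
plate near/far right [0.5429 0.1038 0.01  ] [0.4152 0.1031 0.01  ] mid [0.4791 0.1034 0.01  ] len 0.1276520612895485 ang -3.1357362363295627
trayback [0.5179 0.1191 0.08  ] [0.4431 0.1173 0.08  ] mid [0.4805 0.1182 0.08  ] len 0.07482932498285194 ang -3.117106758177023
lip [0.5187 0.265  0.07  ] [0.4439 0.2625 0.07  ] mid [0.4813 0.2638 0.07  ] len 0.07480581129553404 ang -3.1078568594651355
side handle [0.5079 0.0826 0.08  ] [0.4429 0.0799 0.08  ] mid [0.4754 0.0813 0.08  ] len 0.06507220625718457 ang -3.0991635500914705
slot [ 0.5199 -0.296   0.13  ]
a [ 0.5749 -0.2588  0.13  ] [ 0.5817 -0.3194  0.13  ] mid [ 0.5783 -0.2891  0.13  ] len 0.060958178124766366 ang -1.4597439026375885
b [ 0.5817 -0.3194 
[... 641 characters left out ...]
85084 ang 0.12529969095260526
c [ 0.585  -0.3172  0.13  ] [ 0.575  -0.2589  0.13  ] mid [ 0.58  -0.288  0.13 ] len 0.05917830002747647 ang 1.7409608925081348
d [ 0.4688 -0.3352  0.13  ] [ 0.585  -0.3172  0.13  ] mid [ 0.5269 -0.3262  0.13  ] len 0.11754262371582898 ang 0.15377119191315033
boxdiag [ 0.6071 -0.2123  0.13  ] [ 0.4289 -0.3734  0.13  ] mid [ 0.518  -0.2928  0.13  ] len 0.2402771097379121 ang -2.4064789990437134
robotside [ 0.4101 -0.2369  0.13  ] [ 0.4289 -0.3734  0.13  ] mid [ 0.4195 -0.3051  0.13  ] len 0.13783502479715698 ang -1.4335572739864078
left [ 0.6071 -0.2123  0.13  ] [ 0.4101 -0.2369  0.13  ] mid [ 0.5086 -0.2246  0.13  ] len 0.19861400006899582 ang -3.017374981967588
```

Call:
arm_command([
  {"translation": [-0.2,-0.2,0],"dr": [0,0,0]},
  {"translation": [-0.4,-0.4,0],"dr": [0,0,-0.1]},
  {"translation": [-0.6,-0.6,0],"dr": [0,0,-0.2]},
  {"translation": [-0.75,-0.75,0],"dr": [0,0,-0.258]},
  {"translation": [-0.88,-0.9,0],"dr": [0,0,-0.258]},
  {"translation": [-0.88,-0.9,0],"dr": [0,0,-0.258]},
], jaw=0.3, newtons=20)

```text
t: 0.95
position: [0.3294, 0.3446, 0.3039]
tcp_rot: [0.021, 3.14, -0.005]
contact_force: [-1.3, 0.0, -0.3]
grip_width: 0.7
```

```bash
cat >> h.py <<'E'
from scipy.spatial.transform import Rotation as Ro
np.set_printoptions(precision=4,suppress=True)
def go(target,yaw=None):
    "fractions to bring TCP to target, upright with tool y at world yaw"
    s=r.read_state();R=Ro.from_rotvec(s["tcp_rot"])
    print("t",s["t"],"pos",s["position"],"f",s["contact_force"],"grip",s["grip_width"],"yaw",np.arctan2(*R.as_matrix()[1::-1,1]),"zax",R.as_matrix()[:,2])
    print("trans",R.inv().apply(np.array(target)-s["position"])/.25)
    if yaw is not None:
        y=np.array([np.cos(yaw),np.sin(yaw),0]);z=np.array([0,0,-1.])
        G=Ro.from_matrix(np.c_[np.cross(y,z),y,z])
        print("dr",(R.inv()*G).as_rotvec()/np.radians(60))
E
python3 -c "
from h import *
go([.4795,.0738,.24],np.pi/2+.012)"
```

```text
t 0.95 pos [0.3294 0.3446 0.3039] f [-1.3319  0.0194 -0.301 ] grip 0.7000913653861842 yaw 1.5574593954388352 zax [ 0.001  -0.0035 -1.    ]
trans [-0.6146 -1.0742  0.2601]
dr [-0.0033  0.001  -0.0242]
```

Call:
arm_command([
  {"translation": [-0.3,-0.5,0.1],"dr": [0,0,-0.024]},
  {"translation": [-0.615,-0.99,0.26],"dr": [0,0,-0.024]},
  {"translation": [-0.615,-0.99,0.26],"dr": [0,0,-0.024]},
  {"translation": [-0.615,-0.99,0.26],"dr": [0,0,-0.024]},
  {"translation": [-0.615,-0.99,0.26],"dr": [0,0,-0.024]},
  {"translation": [-0.615,-0.99,0.26],"dr": [0,0,-0.024]},
], jaw=0.6)

```text
t: 1.7
position: [0.4811, 0.0985, 0.2379]
tcp_rot: [0.023, -3.141, 0.003]
contact_force: [-0.3, 0.9, 0.2]
grip_width: 0.4
```

```bash
python3 -c "
from h import *
go([.4795,.0738,.131],np.pi/2+.012)"
```

```text
t 1.7 pos [0.4811 0.0985 0.2379] f [-0.2878  0.9286  0.15  ] grip 0.40034795882556723 yaw 1.5857217584665328 zax [-0.0005 -0.0022 -1.    ]
trans [ 0.0075 -0.098   0.428 ]
dr [-0.0021 -0.0005  0.0028]
```

Call:
arm_command([
  {"translation": [0.007,-0.098,0],"dr": [0,0,0]},
  {"translation": [0.007,-0.098,0],"dr": [0,0,0]},
  {"translation": [0.007,-0.098,0.2],"dr": [0,0,0]},
  {"translation": [0.007,-0.098,0.32],"dr": [0,0,0]},
  {"translation": [0.007,-0.098,0.428],"dr": [0,0,0]},
  {"translation": [0.007,-0.098,0.428],"dr": [0,0,0]},
])

```text
t: 2.45
position: [0.4771, 0.0798, 0.1306]
tcp_rot: [0.04, -3.137, -0.001]
contact_force: [-0.1, 0.6, 0.0]
grip_width: 0.401
```

Run:
```python
from h import *
import cv2
go([.4795,.0738,.131],np.pi/2+.012)
T=camera("top");S=camera("side")
f=lambda I,x,y:cv2.resize(I[y:y+120,x:x+80],(400,600),interpolation=cv2.INTER_CUBIC)
cv2.imwrite("pics/c2.png",np.hstack([cv2.resize(T[215:305,190:270],(400,450)),cv2.resize(S[200:290,270:350],(400,450))]))
```

```text
t 2.45 pos [0.4771 0.0798 0.1306] f [-0.0626  0.5694  0.0316] grip 0.4005924094428987 yaw 1.5964015858628804 zax [-0.004   0.0006 -1.    ]
trans [-0.0088 -0.024  -0.0016]
dr [ 0.0006 -0.0038  0.013 ]
```

View pics/c2.png

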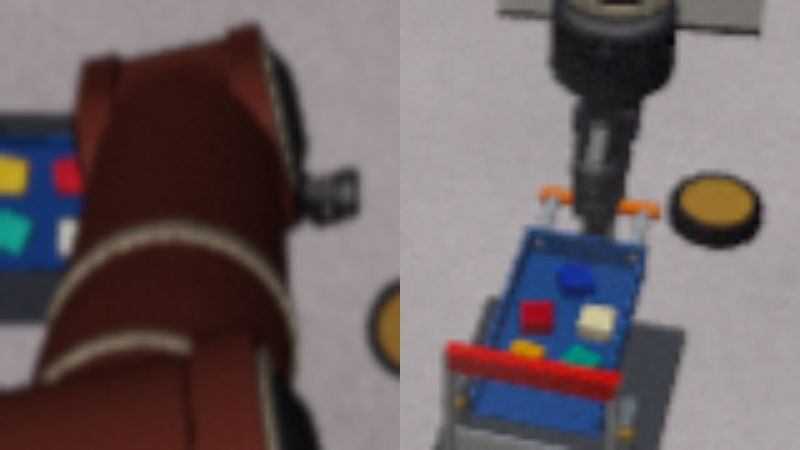

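The bar (side crop 540–660, ~200) runs between the open fingers at its middle. Centre, then close.

Call:
arm_command([
  {"translation": [-0.008,-0.022,0],"dr": [0,0,0.01]},
  {"translation": [-0.008,-0.022,0],"dr": [0,0,0.01]},
  {"translation": [-0.008,-0.022,0],"dr": [0,0,0.01]},
])

```text
t: 2.92
position: [0.4807, 0.072, 0.1325]
tcp_rot: [-0.018, 3.14, 0.0]
contact_force: [-0.2, -0.1, 0.5]
grip_width: 0.398
```

Call:
arm_command([
  {"translation": [0,0,0],"dr": [0,0,0]},
  {"translation": [0,0,0],"dr": [0,0,0]},
  {"translation": [0,0,0],"dr": [0,0,0]},
  {"translation": [0,0,0],"dr": [0,0,0]},
  {"translation": [0,0,0],"dr": [0,0,0]},
], jaw=1, newtons=25)

```text
t: 3.55
position: [0.4804, 0.0736, 0.1321]
tcp_rot: [-0.021, 3.141, 0.003]
contact_force: [-0.8, 5.7, 2.1]
grip_width: 0.104
```

Call:
arm_command([
  {"translation": [0,0.003,-0.038],"dr": [0,0,0]},
  {"translation": [0,0.008,-0.076],"dr": [0,0,0]},
  {"translation": [0,0.014,-0.113],"dr": [0,0,0]},
  {"translation": [0,0.023,-0.15],"dr": [0,0,0]},
  {"translation": [0,0.033,-0.187],"dr": [0,0,0]},
  {"translation": [0,0.046,-0.223],"dr": [0,0,0]},
  {"translation": [0,0.06,-0.258],"dr": [0,0,0]},
  {"translation": [0,0.076,-0.293],"dr": [0,0,0]},
])

```text
t: 4.55
position: [0.4805, 0.0929, 0.2048]
tcp_rot: [-0.02, 3.141, 0.004]
contact_force: [1.7, 7.5, -4.9]
grip_width: 0.1
```

Call:
arm_command([
  {"translation": [0,0.004,-0.009],"dr": [0,0,0]},
  {"translation": [0,0.009,-0.017],"dr": [0,0,0]},
  {"translation": [0,0.013,-0.026],"dr": [0,0,0]},
  {"translation": [0,0.018,-0.034],"dr": [0,0,0]},
  {"translation": [0,0.023,-0.043],"dr": [0,0,0]},
  {"translation": [0,0.027,-0.051],"dr": [0,0,0]},
  {"translation": [0,0.032,-0.059],"dr": [0,0,0]},
  {"translation": [0,0.037,-0.067],"dr": [0,0,0]},
])

```text
t: 5.55
position: [0.4804, 0.1018, 0.2212]
tcp_rot: [-0.02, 3.141, 0.003]
contact_force: [1.4, 6.1, -4.8]
grip_width: 0.104
```

Call:
arm_command([
  {"translation": [0,0.005,-0.008],"dr": [0,0,0]},
  {"translation": [0,0.01,-0.016],"dr": [0,0,0]},
  {"translation": [0,0.016,-0.024],"dr": [0,0,0]},
  {"translation": [0,0.021,-0.032],"dr": [0,0,0]},
  {"translation": [0,0.027,-0.04],"dr": [0,0,0]},
  {"translation": [0,0.032,-0.047],"dr": [0,0,0]},
  {"translation": [0,0.037,-0.055],"dr": [0,0,0]},
  {"translation": [0,0.043,-0.062],"dr": [0,0,0]},
])

```text
t: 6.55
position: [0.4805, 0.1121, 0.2367]
tcp_rot: [-0.019, 3.14, 0.002]
contact_force: [2.8, 4.8, -4.8]
grip_width: 0.105
```

Call:
arm_command([
  {"translation": [0,0.006,-0.007],"dr": [0,0,0]},
  {"translation": [0,0.012,-0.015],"dr": [0,0,0]},
  {"translation": [0,0.018,-0.022],"dr": [0,0,0]},
  {"translation": [0,0.024,-0.03],"dr": [0,0,0]},
  {"translation": [0,0.03,-0.037],"dr": [0,0,0]},
  {"translation": [0,0.036,-0.044],"dr": [0,0,0]},
  {"translation": [0,0.043,-0.051],"dr": [0,0,0]},
  {"translation": [0,0.049,-0.058],"dr": [0,0,0]},
])

```text
t: 7.55
position: [0.4805, 0.124, 0.2512]
tcp_rot: [-0.019, 3.14, 0.002]
contact_force: [3.3, 4.2, -6.4]
grip_width: 0.102
```

Run:
```python
from h import *
import cv2
go([.48,.125,.25],np.pi/2+.012)
T=camera("top");S=camera("side")
cv2.imwrite("pics/c3.png",np.hstack([cv2.resize(T[205:305,150:230],(400,500)),cv2.resize(S[220:320,265:345],(400,500),interpolation=cv2.INTER_CUBIC)]))
```

```text
t 7.55 pos [0.4805 0.124  0.2512] f [ 3.3044  4.1875 -6.4019] grip 0.10173272983480158 yaw 1.5827110264362647 zax [ 0.0016  0.0011 -1.    ]
trans [0.002  0.0041 0.0048]
dr [ 0.001   0.0015 -0.0001]
```

View pics/c3.png

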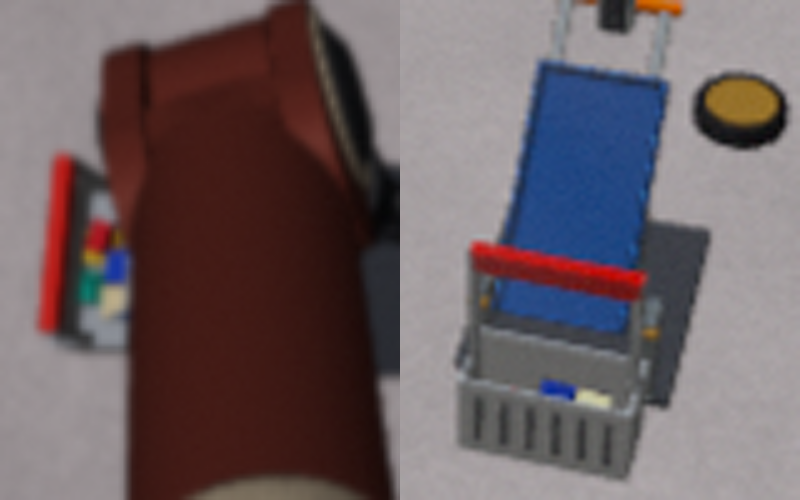

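All five pieces lie in the basket (top crop ~ (85–125, 230–300)) and the tray is empty. Lowering the tray.

Call:
arm_command([
  {"translation": [0,-0.049,0.058],"dr": [0,0,0]},
  {"translation": [0,-0.092,0.12],"dr": [0,0,0]},
  {"translation": [0,-0.129,0.187],"dr": [0,0,0]},
  {"translation": [0,-0.159,0.257],"dr": [0,0,0]},
  {"translation": [0,-0.181,0.33],"dr": [0,0,0]},
  {"translation": [0,-0.197,0.404],"dr": [0,0,0]},
  {"translation": [0,-0.202,0.442],"dr": [0,0,0]},
  {"translation": [0,-0.202,0.478],"dr": [0,0,0]},
])

```text
t: 8.65
position: [0.4807, 0.0736, 0.1329]
tcp_rot: [-0.02, 3.141, 0.001]
contact_force: [-5.7, 3.2, 35.4]
grip_width: 0.106
```

Call:
arm_command([
  {"translation": [0,0,0],"dr": [0,0,0]},
  {"translation": [0,0,0],"dr": [0,0,0]},
], jaw=0.6)

```text
t: 8.9
position: [0.4802, 0.0716, 0.1323]
tcp_rot: [0.018, -3.141, 0.003]
contact_force: [0.3, -0.3, 0.3]
grip_width: 0.399
```

Call:
arm_command([
  {"translation": [0,0,-0.05],"dr": [0,0,0]},
  {"translation": [0,0,-0.2],"dr": [0,0,0]},
  {"translation": [0,0,-0.4],"dr": [0,0,0]},
  {"translation": [0,0,-0.5],"dr": [0,0,0]},
  {"translation": [0,0,-0.5],"dr": [0,0,0]},
])

```text
t: 9.52
position: [0.4813, 0.0726, 0.2602]
tcp_rot: [-0.018, 3.136, 0.001]
contact_force: [-0.5, 0.0, -1.4]
grip_width: 0.402
```

Run:
```python
from h import *
import cv2
go([.479,.289,.25],np.pi/2)
T=camera("top");S=camera("side")
cv2.imwrite("pics/c4.png",np.hstack([cv2.resize(T[205:305,150:230],(400,500),interpolation=cv2.INTER_CUBIC),cv2.resize(S[240:340,265:345],(400,500),interpolation=cv2.INTER_CUBIC)]))
```

```text
t 9.525 pos [0.4813 0.0726 0.2602] f [-0.4968  0.0049 -1.4238] grip 0.4023804681067062 yaw 1.582352465263453 zax [ 0.0059  0.0006 -1.    ]
trans [-0.0004  0.8656  0.0411]
dr [0.0006 0.0056 0.011 ]
```

View pics/c4.png

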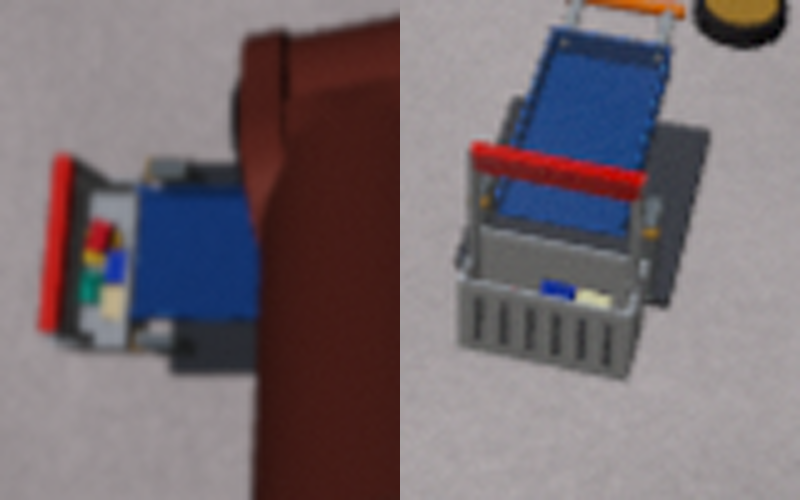

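Call:
arm_command([
  {"translation": [0.002,0.2,0],"dr": [0,0.005,0.011]},
  {"translation": [0.002,0.45,0],"dr": [0,0.005,0.011]},
  {"translation": [0.002,0.68,0],"dr": [0,0.005,0.011]},
  {"translation": [0.002,0.82,0],"dr": [0,0.005,0.011]},
  {"translation": [0.002,0.866,0],"dr": [0,0.005,0.011]},
  {"translation": [0.002,0.866,0],"dr": [0,0.005,0.011]},
  {"translation": [0.002,0.866,0],"dr": [0,0.005,0.011]},
])

```text
t: 10.5
position: [0.4778, 0.2866, 0.257]
tcp_rot: [-0.005, -3.136, 0.004]
contact_force: [0.2, -0.5, 0.3]
grip_width: 0.402
```

```bash
python3 -c "
from h import *
go([.479,.289,.186],np.pi/2)
print(px('top',405/1.42,245/1.42,0),px('side',335/1.42,315/1.42,0))"
```

```text
t 10.5 pos [0.4778 0.2866 0.257 ] f [ 0.1538 -0.4995  0.3359] grip 0.4018930105522707 yaw 1.5677970916859392 zax [-0.0059 -0.0025 -1.    ]
trans [-0.0065  0.0102  0.2839]
dr [-0.0024 -0.0056 -0.0029]
[ 0.7577 -0.0528  0.    ] [ 0.7726 -0.052   0.    ]
```

Call:
arm_command([
  {"translation": [-0.005,0.01,0.05],"dr": [-0.002,-0.005,0]},
  {"translation": [-0.005,0.01,0.15],"dr": [-0.002,-0.005,0]},
  {"translation": [-0.005,0.01,0.23],"dr": [-0.002,-0.005,0]},
  {"translation": [-0.005,0.01,0.284],"dr": [-0.002,-0.005,0]},
  {"translation": [-0.005,0.01,0.284],"dr": [-0.002,-0.005,0]},
  {"translation": [-0.005,0.01,0.284],"dr": [-0.002,-0.005,0]},
])

```text
t: 11.25
position: [0.4786, 0.2919, 0.1869]
tcp_rot: [-0.0, 3.141, 0.004]
contact_force: [-0.0, 0.0, 0.5]
grip_width: 0.398
```

Call:
arm_command([
  {"translation": [0,0,0],"dr": [0,0,0]},
  {"translation": [0,0,0],"dr": [0,0,0]},
  {"translation": [0,0,0],"dr": [0,0,0]},
  {"translation": [0,0,0],"dr": [0,0,0]},
  {"translation": [0,0,0],"dr": [0,0,0]},
], jaw=1, newtons=40)

```text
t: 11.88
position: [0.4786, 0.2919, 0.187]
tcp_rot: [-0.001, 3.14, 0.004]
contact_force: [-0.5, -1.1, 5.2]
grip_width: 0.103
```

Call:
arm_command([
  {"translation": [0,0,0],"dr": [0,0,0]},
  {"translation": [0,0,-0.04],"dr": [0,0,0]},
  {"translation": [0,0,-0.14],"dr": [0,0,0]},
  {"translation": [0,0,-0.28],"dr": [0,0,0]},
  {"translation": [0,0,-0.42],"dr": [0,0,0]},
  {"translation": [0,0,-0.56],"dr": [0,0,0]},
  {"translation": [0,0,-0.66],"dr": [0,0,0]},
  {"translation": [0,0,-0.7],"dr": [0,0,0]},
], newtons=80)

```text
t: 12.88
position: [0.478, 0.2916, 0.3624]
tcp_rot: [-0.001, 3.141, 0.004]
contact_force: [-0.1, 0.3, -2.4]
grip_width: 0.098
```

```bash
python3 -c "
from h import *
go([.521,-.296,.362],np.pi/2+.126)"
```

```text
t 12.875 pos [0.478  0.2916 0.3624] f [-0.0941  0.3044 -2.4096] grip 0.0978712228708757 yaw 1.5717488855322483 zax [ 0.0008  0.0028 -1.    ]
trans [-0.1699 -2.3507 -0.0049]
dr [ 0.0027  0.001  -0.1194]
```

Call:
arm_command([
  {"translation": [0,-0.03,0],"dr": [0,0,0]},
  {"translation": [-0.01,-0.1,0],"dr": [0,0,-0.01]},
  {"translation": [-0.02,-0.21,0],"dr": [0,0,-0.02]},
  {"translation": [-0.03,-0.34,0],"dr": [0,0,-0.03]},
  {"translation": [-0.04,-0.48,0],"dr": [0,0,-0.04]},
  {"translation": [-0.05,-0.62,0],"dr": [0,0,-0.05]},
  {"translation": [-0.06,-0.76,0],"dr": [0,0,-0.06]},
  {"translation": [-0.07,-0.9,0],"dr": [0,0,-0.07]},
])

```text
t: 13.88
position: [0.4948, 0.0646, 0.3592]
tcp_rot: [0.115, -3.136, -0.002]
contact_force: [0.5, 0.5, -2.8]
grip_width: 0.097
```

Call:
arm_command([
  {"translation": [0,-0.14,0],"dr": [0,0,0]},
  {"translation": [0,-0.28,0],"dr": [0,0,0]},
  {"translation": [0,-0.42,0],"dr": [0,0,0]},
  {"translation": [0,-0.56,0],"dr": [0,0,0]},
  {"translation": [0,-0.7,0],"dr": [0,0,0]},
  {"translation": [0,-0.82,0],"dr": [0,0,0]},
  {"translation": [0,-0.91,0],"dr": [0,0,0]},
  {"translation": [0,-0.95,0],"dr": [0,0,0]},
])

```text
t: 14.88
position: [0.5121, -0.1722, 0.3588]
tcp_rot: [0.111, -3.136, -0.004]
contact_force: [0.1, 0.3, -2.5]
grip_width: 0.099
```

```bash
python3 -c "
from h import *
go([.521,-.296,.362],np.pi/2+.126)"
```

```text
t 14.875 pos [ 0.5121 -0.1722  0.3588] f [ 0.1141  0.3489 -2.5046] grip 0.0988199954983951 yaw 1.6416915198451691 zax [-0.004   0.0021 -1.    ]
trans [-0.0005 -0.4966 -0.0142]
dr [ 0.0024 -0.0036 -0.0526]
```

Call:
arm_command([
  {"translation": [0,-0.05,0],"dr": [0,0,-0.01]},
  {"translation": [0,-0.17,0],"dr": [0,0,-0.03]},
  {"translation": [0,-0.31,0],"dr": [0,0,-0.05]},
  {"translation": [0,-0.43,0],"dr": [0.002,-0.003,-0.053]},
  {"translation": [0,-0.485,0],"dr": [0.002,-0.003,-0.053]},
  {"translation": [0,-0.497,0],"dr": [0.002,-0.003,-0.053]},
  {"translation": [0,-0.497,0],"dr": [0.002,-0.003,-0.053]},
  {"translation": [0,-0.497,0],"dr": [0.002,-0.003,-0.053]},
])

```text
t: 15.88
position: [0.5229, -0.2926, 0.3603]
tcp_rot: [-0.207, 3.131, 0.002]
contact_force: [-0.3, 0.4, -3.1]
grip_width: 0.098
```

Run:
```python
from h import *
import cv2
go([.521,-.296,.33],np.pi/2+.126)
T=camera("top");S=camera("side")
cv2.imwrite("pics/c5.png",np.hstack([cv2.resize(T[180:300,325:425],(360,432),interpolation=cv2.INTER_CUBIC),cv2.resize(S[85:195,270:350],(432,594),interpolation=cv2.INTER_CUBIC)[:432] if 0 else cv2.resize(S[100:196,275:355],(360,432),interpolation=cv2.INTER_CUBIC)]))
```

```text
t 15.875 pos [ 0.5229 -0.2926  0.3603] f [-0.2683  0.4335 -3.076 ] grip 0.09785677800742333 yaw 1.702589399054843 zax [ 0.0035  0.0014 -1.    ]
trans [ 0.0098 -0.0125  0.1211]
dr [0.0009 0.0035 0.0055]
```

View pics/c5.png

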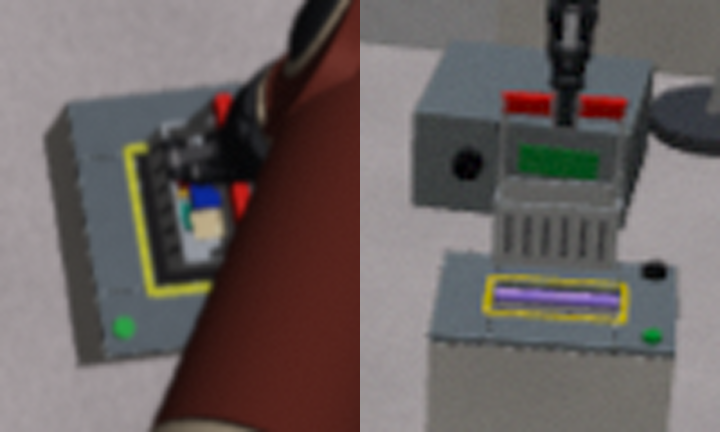

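Call:
arm_command([
  {"translation": [0.006,-0.012,0.03],"dr": [0,0.003,0.005]},
  {"translation": [0.006,-0.012,0.08],"dr": [0,0.003,0.005]},
  {"translation": [0.006,-0.012,0.12],"dr": [0,0.003,0.005]},
  {"translation": [0.006,-0.012,0.136],"dr": [0,0.003,0.005]},
  {"translation": [0.006,-0.012,0.136],"dr": [0,0.003,0.005]},
  {"translation": [0.006,-0.012,0.136],"dr": [0,0.003,0.005]},
  {"translation": [0.006,-0.012,0.136],"dr": [0,0.003,0.005]},
])

```text
t: 16.85
position: [0.5216, -0.2975, 0.3267]
tcp_rot: [-0.195, 3.135, -0.001]
contact_force: [-0.7, -0.5, -2.1]
grip_width: 0.098
```

Run:
```python
from h import *
import cv2
go([.5215,-.2955,.32],np.pi/2+.126)
T=camera("top");S=camera("side")
cv2.imwrite("pics/c6.png",np.hstack([cv2.resize(T[190:280,340:390],(300,540),interpolation=cv2.INTER_CUBIC),cv2.resize(S[110:182,290:352],(465,540),interpolation=cv2.INTER_CUBIC)]))
```

```text
t 16.85 pos [ 0.5216 -0.2975  0.3267] f [-0.7121 -0.4751 -2.0744] grip 0.0983502833230169 yaw 1.6948402297505847 zax [ 0.0011 -0.0006 -1.    ]
trans [-0.0004  0.0082  0.0267]
dr [-0.0007  0.0009 -0.0019]
```

View pics/c6.png

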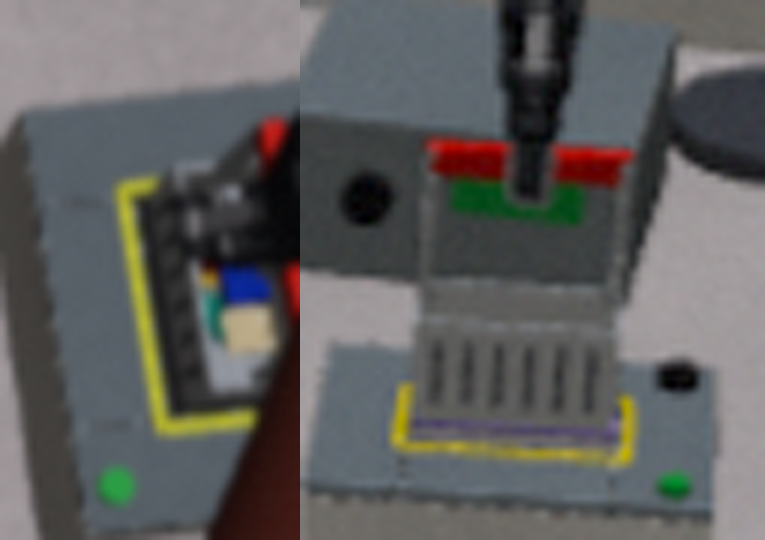

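Run:
```python
from h import *
def uv(X,Y): return 290+(X-300)/7.5-.43, 110+Y/7.5-.43
c=np.array([.5216,-.2975]);yw=.124
ex=np.array([np.cos(yw),np.sin(yw)]);ey=np.array([-ex[1],ex[0]])
zb=.3267-.187
# measured basket bottom front edge, at height zb, in basket frame (side)
for n,p in(("left(+x)",(415,411)),("right(-x)",(613,421))):
    X=px("side",*uv(*p),zb)[:2]-c;print("basket front",n,X@ex,X@ey,"expect +-.05,.022")
for n,p in(("barL",(430,143)),("barR",(633,151))):
    X=px("side",*uv(*p),zb+.14)[:2]-c;print(n,X@ex,X@ey,"expect +-.049, ~0/-.005")
for n,p in(("FL",(393,447)),("FR",(632,465))):
    X=px("side",*uv(*p),.13)[:2]-c;print("slot outer",n,X@ex,X@ey)
# top: slot outer left corners, and basket outer near-left bottom corner
t=lambda X,Y:(340+X/6-.42,190+Y/6-.42)
for n,p,z in(("slot out far-left",(118,184),.13),("slot out near-left",(160,434),.13),("rim far-left",(140,197),zb+.055),("bottom near-left",(177,415),zb)):
    X=px("top",*t(*p),z)[:2]-c;print(n,X@ex,X@ey)
```

```text
basket front left(+x) 0.05014254439996034 0.012543099526304355 expect +-.05,.022
basket front right(-x) -0.04772949405492425 0.009932096823101142 expect +-.05,.022
barL 0.049366083512249824 0.00119104442065146 expect +-.049, ~0/-.005
barR -0.04644602482823805 -0.002384161615647998 expect +-.049, ~0/-.005
slot outer FL 0.059190097700815035 0.032264507510626615
slot outer FR -0.058395524169834824 0.03455011956099787
slot out far-left 0.05675583116454432 0.033012539109997706
slot out near-left -0.060522823302770624 0.03335469620309145
rim far-left 0.03779538221943701 0.039424523040819025
bottom near-left -0.05374603901063911 0.02650888361022578
```

Run:
```python
from h import *
S=lambda x,y:(260+x/4-.375,240+(y-300)/4-.375)
c=np.array([.479,.289])
for n,p,z in(("bottomL",(68,575),0),("bottomR",(203,600),0),("barTopL",(79,414),.14),("barTopR",(217,437),.14),("rimL",(70,518),.055),("rimR",(207,545),.055)):
    print(n,px("side",*S(*p),z)[:2]-c)
def pj(name,c,yw,z0,f):
    R=Ro.from_euler("z",yw)
    for l,X in(("botFL",(.05,.022,0)),("botFR",(-.05,.022,0)),("rimFL",(.05,.022,.055)),("rimFR",(-.05,.022,.055)),("barBackTopL",(.049,-.005,.14)),("barBackTopR",(-.049,-.005,.14))):
        print(name,l,f(proj("side",R.apply(X)+[*c,z0])))
pj("c1",c,0,0,lambda p:(p-[260,240]+.375)*4+[0,300])
pj("c6",[.5216,-.2975],.124,.1397,lambda p:(p-[290,110]+.43)*7.5+[300,0])
```

```text
bottomL [0.0506 0.0196]
bottomR [-0.0482  0.0184]
barTopL [ 0.0485 -0.0017]
barTopR [-0.0471 -0.003 ]
rimL [0.0503 0.0156]
rimR [-0.0481  0.0166]
c1 botFL [ 67.9861 577.5888]
c1 botFR [204.5431 604.2928]
c1 rimFL [ 68.1322 524.6187]
c1 rimFR [208.2888 551.1835]
c1 barBackTopL [ 79.4363 410.5984]
c1 barBackTopR [220.3234 435.4468]
c6 botFL [413.8748 420.6633]
c6 botFR [616.9614 433.7371]
c6 rimFL [418.3138 322.3778]
c6 rimFR [625.5222 335.104 ]
c6 barBackTopL [431.6832 137.2994]
c6 barBackTopR [638.5504 148.8511]
```

```bash
python3 -c "
from h import *
go([.5208,-.2949,.308],np.pi/2+.125)"
```

```text
t 16.95 pos [ 0.5216 -0.2975  0.3265] f [-1.4701  0.1811 -1.9822] grip 0.09874391332950462 yaw 1.6949283893617602 zax [ 0.0008 -0.0005 -1.    ]
trans [0.0019 0.0107 0.0741]
dr [-0.0005  0.0007 -0.0008]
```

Call:
arm_command([
  {"translation": [0.002,0.011,0],"dr": [0,0,0]},
  {"translation": [0.002,0.011,0],"dr": [0,0,0]},
  {"translation": [0.002,0.011,0],"dr": [0,0,0]},
  {"translation": [0.002,0.011,0.015],"dr": [0,0,0]},
  {"translation": [0.002,0.011,0.03],"dr": [0,0,0]},
  {"translation": [0.002,0.011,0.045],"dr": [0,0,0]},
  {"translation": [0.002,0.011,0.06],"dr": [0,0,0]},
  {"translation": [0.002,0.011,0.074],"dr": [0,0,0]},
])

```text
t: 17.95
position: [0.5206, -0.2948, 0.3073]
tcp_rot: [0.195, -3.135, 0.0]
contact_force: [-0.1, 0.1, -2.4]
grip_width: 0.098
```

```bash
python3 -c "
from h import *
go([.5208,-.2949,.222],np.pi/2+.125);print(r.read_state()['ft_torque'])"
```

```text
t 17.95 pos [ 0.5206 -0.2948  0.3073] f [-0.0865  0.1033 -2.412 ] grip 0.09756151414649286 yaw 1.6949651250862188 zax [-0.0001 -0.0001 -1.    ]
trans [-0.0007 -0.0007  0.3413]
dr [-0.0001 -0.0001 -0.0008]
[0.0495 0.038  0.0419]
```

Call:
arm_command([
  {"translation": [0,0,0.025],"dr": [0,0,0]},
  {"translation": [0,0,0.05],"dr": [0,0,0]},
  {"translation": [0,0,0.075],"dr": [0,0,0]},
  {"translation": [0,0,0.1],"dr": [0,0,0]},
  {"translation": [0,0,0.125],"dr": [0,0,0]},
  {"translation": [0,0,0.15],"dr": [0,0,0]},
  {"translation": [0,0,0.17],"dr": [0,0,0]},
  {"translation": [0,0,0.17],"dr": [0,0,0]},
])

```text
t: 18.95
position: [0.5205, -0.2946, 0.2647]
tcp_rot: [0.195, -3.135, -0.001]
contact_force: [-0.1, 0.0, -3.2]
grip_width: 0.1
```

Call:
arm_command([
  {"translation": [0,0,0.025],"dr": [0,0,0]},
  {"translation": [0,0,0.05],"dr": [0,0,0]},
  {"translation": [0,0,0.075],"dr": [0,0,0]},
  {"translation": [0,0,0.1],"dr": [0,0,0]},
  {"translation": [0,0,0.125],"dr": [0,0,0]},
  {"translation": [0,0,0.15],"dr": [0,0,0]},
  {"translation": [0,0,0.17],"dr": [0,0,0]},
  {"translation": [0,0,0.17],"dr": [0,0,0]},
])

```text
t: 19.95
position: [0.5205, -0.2946, 0.2222]
tcp_rot: [0.195, -3.135, -0.001]
contact_force: [-0.0, -0.8, -2.1]
grip_width: 0.096
```

Call:
arm_command([
  {"translation": [0,0,0],"dr": [0,0,0]},
  {"translation": [0,0,0],"dr": [0,0,0]},
  {"translation": [0,0,0],"dr": [0,0,0]},
  {"translation": [0,0,0],"dr": [0,0,0]},
])

```text
t: 20.45
position: [0.5207, -0.2948, 0.2228]
tcp_rot: [-0.195, 3.135, -0.0]
contact_force: [1.0, 0.4, -3.2]
grip_width: 0.103
```

Run:
```python
from h import *
import cv2
go([.5208,-.2949,.222],np.pi/2+.125)
T=camera("top");S=camera("side")
cv2.imwrite("pics/c7.png",np.hstack([cv2.resize(T[190:280,335:395],(400,600),interpolation=cv2.INTER_CUBIC),cv2.resize(S[120:210,290:350],(400,600),interpolation=cv2.INTER_CUBIC)]))
```

```text
t 20.45 pos [ 0.5207 -0.2948  0.2228] f [ 0.9825  0.4247 -3.1585] grip 0.10309753699021697 yaw 1.6948966763946827 zax [ 0.0004 -0.0002 -1.    ]
trans [-0.0004 -0.0004  0.0033]
dr [-0.0003  0.0003 -0.0009]
```

View pics/c7.png

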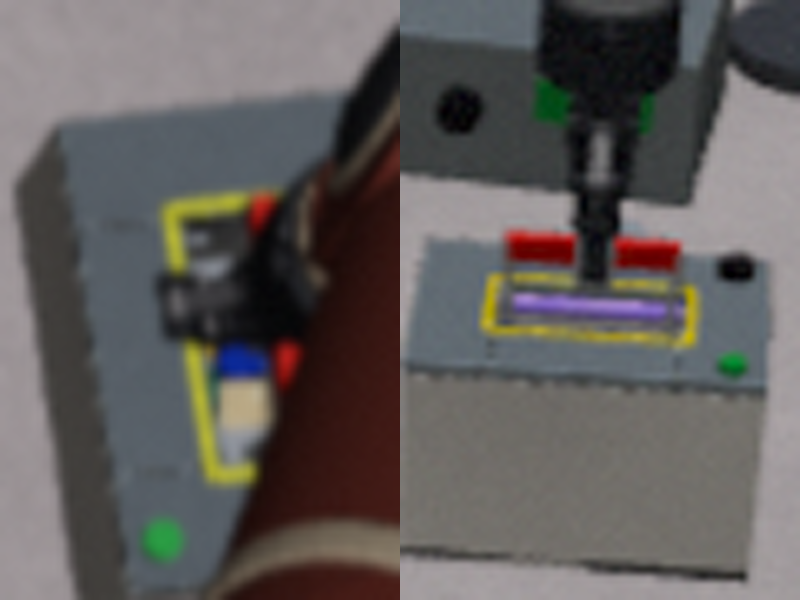

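```bash
python3 -c "
from workcell import ticket
print(ticket.finish_job())"
```

```text
the job is handed in; nothing more can be done
None
```

The job is handed in at about 20.5 s of the 67 s allowed; the system gives no verdict. All five pieces slid into the basket, and the basket is held in the UV box slot.

- **Tipping:** I gripped the orange handle, tipped the tray to about 0.7 rad and lowered it again. A picture afterwards showed the tray empty and level, with all five pieces in the basket.
- **Slot:** I lifted the basket by its red bar and lowered it through the yellow-edged slot. The way down showed no side force.
- **Last state:** The basket is gripped at 80 N, with its underside about 36 mm above the table and its rim about 91 mm, well below the 130 mm top. The gripper is upright to within 0.001 rad. The outside force is about 3.2 N down, roughly the weight of the basket with its pieces, with at most about 1 N sideways.
- **Last picture:** It shows the basket within the yellow outline. Only the ivory, blue and part of the turquoise piece can be seen, because the arm hides the rest.
- **Disagreements:** The two cameras differed by about 2.5 mm in x. Just above the slot, the basket's bottom edge in the side picture looked about 10 mm off from where I expected it. I put most of that down to image blur, and the free descent agrees with that.
- **Bystanders:** I saw no sign that any jar, tin, bottle or the brush pot was touched, but I did not measure them again at the end.

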